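Hook the halva carton forward on a deep stall shelf

TASK

One of the two cartons at the back of the low wire-topped shelf holds square halva blocks. Take the hook from the counter, reach it in under the wire shelf and over that carton's front lip, and drag the carton along the shelf until its front is flush with the shelf's front edge. Then lay the hook back on the counter, and leave the carton of tubs and everything else where it is; only the hook may touch the carton.

Things in the scene. Friction and masses are not known exactly. Their poses are not given: they have to be found in the camera images.
- hook_grip (a point): Centre (half-way up) of the hook's wooden handle, a flat-sided block 100 mm long (x), 26 mm wide (y), 50 mm tall. x points along the hook to its blade, z up. A steel rod 8 mm thick runs forward from the handle 19 mm above this point and ends in a blade hanging down from it. The hook stands upright on the counter on handle and blade. 0.2 kg, balanced about 43 mm ahead of this point.
- hook_tip (a point): Foot of the hook's blade (middle of its lower end), 270 mm ahead of hook_grip along x and 25 mm lower, level with the handle's underside. Axes as hook_grip. The blade is flat, 28 mm wide (y), 5 mm thick (x, this point in its middle); 40 mm of it are free below the rod.
- shelf_front (a point): Middle of the front edge of the fixed shelf's deck, on its top face, 60 mm above the counter. x points into the shelf (370 mm deep), y across it (308 mm wide), z up. Two lanes 132 mm wide, centred 70 mm either side, between strips 20 mm high. A wire shelf roofs the whole deck, 189 mm clear above it; 10 mm posts at both ends of the front edge. The way in is from the front; there is no front stop.
- block_carton_lip (a point): Middle of the front wall's top edge, at its outer face, of the open carton with four square halva blocks. x points into the shelf, z up. Carton 180 mm deep, 120 wide, 65 high, walls 4 mm, 0.35 to 0.7 kg, in either lane, its front 100 to 150 mm behind the shelf's edge. It is empty from x = 4 to 64 mm and 60 mm deep there; the blocks behind stand 15 mm above the lip.
- tub_carton_lip (a point): The same point of the other carton, equal but holding four round white tubs. To be left alone.
- loose_tub: loose white round tub with lid, 90 mm across, 60 mm tall; bystander, origin at the centre of the underside
- small_tub: small white round tub with lid, 68 mm across, 50 mm tall; bystander, origin at the centre of the underside
- can: plain steel can, 72 mm across, 80 mm tall; bystander, origin at the centre of the underside
- halva_piece: loose pale halva block 75 x 55 x 45 mm; bystander, origin at the centre of the underside
- jar: amber glass jar, 70 mm across, 100 mm tall; bystander, origin at the centre of the underside
- block_dark: loose brown halva block 90 x 60 x 60 mm; bystander, origin at the centre of the underside
Not all that is in view belongs to the job. What is shaped like the part that bears block_carton_lip but blue is not meant.

How it is judged:
On the way, in this order (a step that is already met when the one before it is completed fails the run):
1. the blade of the hook is behind and below the front lip of the carton of blocks, inside the carton (x of hook_tip in the frame of block_carton_lip between 0.003 and 0.065 m and y of hook_tip in the frame of block_carton_lip between -0.056 and 0.056 m and z of hook_tip in the frame of block_carton_lip below -0.006 m), for 0.1 s.
2. the carton's front is flush with the shelf's front edge (within 15 mm), the blade still inside the carton (all of step 1 and x of block_carton_lip in the frame of shelf_front between -0.015 and 0.015 m), for 0.1 s.
At the end, for the whole second after the job is handed in: The front lip of the carton of blocks is within 15 mm of the shelf's front edge, the carton level on the deck; the hook lies still on the counter, handle and blade both down on it, upright or on its side; the carton of tubs is within 20 mm of where it was (x of block_carton_lip in the frame of shelf_front between -0.015 and 0.015 m and angle between block_carton_lip's own z axis and vertical below 0.06 rad and height (world z) of block_carton_lip between 0.115 and 0.135 m and height (world z) of hook_grip below 0.045 m and height (world z) of hook_tip below 0.035 m and linear speed of each of hook, block_carton below 0.02 m/s and distance of tub_carton_lip from where it was at the start of the episode below 0.02 m); the robot touches nothing.
It fails at once if the robot itself (fingers or arm) touches either carton (contact force between any of the fingers, the arm and block_carton above 1 N or contact force between any of the fingers, the arm and tub_carton above 1 N).
It fails at once if the carton of blocks is lifted off the deck or tipped instead of dragged along it (height (world z) of block_carton_lip above 0.155 m or angle between block_carton_lip's own z axis and vertical above 0.25 rad).
It fails at once if the carton of tubs is shifted by more than 20 mm (distance of tub_carton_lip from where it was at the start of the episode above 0.02 m).
It fails at once if another thing on the counter is shifted by more than 30 mm (distance of any of loose_tub, small_tub, can, halva_piece, jar, block_dark from where it was at the start of the episode above 0.03 m).
It also fails if it takes over 51 s, if anything falls off the work surface, if the arm or the gripper's body presses on something with over 40 N, if the wrist force passes 120 N, or if a joint passes its speed limit or range.

ROBOT

A 7-joint arm with a two-finger parallel gripper is mounted at the origin on the work surface. World frame = base frame: x ahead of the robot, y to its left, z up, the work surface at z = 0. Lengths are in m, angles in rad, forces in N, time in s.
With the tool pointing down it reaches from about 0.425 to 0.875 m from the base axis. Payload 4.7 kg.
Tool frame: the origin (TCP) lies at the very end of the fingers, on their centre line; the grasp point (between the pads) lies 19 mm behind it; x points along the fingers, z is the direction in which the jaws open and shut, and the axes are right-handed (so a half turn about x gives the same grasp; the last joint's range is limited). The gripper opens to 87 mm and grips with 3 to 60 N. Pads are 19 mm wide; open, the fingers measure 117 mm over their backs; the gripper's body (75 mm by 190 mm) begins 51 mm behind the grasp point.
Start: joints at [-1.107, 0.321, -0.07, 1.45, 0.023, 1.371, -0.057], TCP at [0.283, 0.585, 0.223] pointing down, gripper open.
Joint ranges: [-2.86, 2.86], [-0.3, 2.09], [-1.38, 1.24], [0.06, 2.45], [-1.56, 4.7], [0.09, 2.05], [-2.69, 2.69]. Speed limits (rad/s): [2.57, 2.57, 3.14, 3.14, 3.14, 3.14, 3.14].

INTERFACE

Orientations are given as a rotation vector (axis times angle).
In Python, from bench import telemetry, viewer, workorder gives the robot as it stands.
- The arm moves only by the shell command python3 -m creep 'ROWS' [FORCE]. ROWS is JSON, a list of rows, each an object of numbers: "fingers": the opening, from 0 (shut) to 1 (fully open); "x", "y", "z": the shift along the tool's x, y, z in units of 40 mm (1.0 is 40 mm); "twist": the turn about the tool's x in units of 5 degrees (1.0 is 5 degrees). In form: [{"fingers": .., "x": .., "y": .., "z": .., "twist": ..}, ...]. A call has 1 to 20 rows; each row is the pose to reach, as a shift and turn from the pose commanded when the call began, along the tool's axes at that moment; what a row does not reach only later rows make up. A row lasts 1/12 s, in which the tool goes at most 41.7 mm and 7.16 degrees, less where a joint would pass 70% of its speed; a pose out of reach is approached as far as the arm can. A call with a gripper value outside its range is refused whole. The fingers move at their own pace and stop on an object; FORCE is the grip in N (left out, the last holds). Time passes only in rows, so rows that repeat a pose let the fingers close. It gives the time, the measured TCP pose, the force and the opening at its end, in the units of the state.
- telemetry.get_state(): the state, without advancing time (a new reading comes with each control period).
- viewer.get_image(name): name is "scene" or "top"; returns a dict with "pixels" (400x640x3 uint8, red, green, blue), "z_map" (400x640 float32, m along the optical axis (not along the pixel's ray), 0 where there is no reading), "K" (3x3 intrinsics, pixels), "xyz" and "attitude" of the camera in the world. Camera axes: x right, y up, looking along -z (the intrinsics and any distortion apply to the point x, -y, -z); pixel columns grow to the right and rows downward; lengths in m; the calibration is good to about 2 mm. A picture is of the moment at which its call begins.
- workorder.close_job(): hands the job in, once; it reports no verdict.
The state is a dict: "time": time; "joint_positions": joint angles; "qd": joint speeds; "joint_torque": joint torques, N m; "position": TCP position; "tool_rot": TCP orientation; "ft_force": force on the tool from outside, world axes, zero at the start; "torque": the same for the moment, N m; "grip_width": opening from 0.0 (shut) to 1.0 (fully open).
Only numpy, scipy, OpenCV 4.12 (cv2) and the standard library are available. Lean on these libraries where they do the work, as an engineer would, in place of code of your own. Each camera call takes 0.05 s, during which the arm holds its last target.

## Working session

There is one attempt and no reset: what is moved stays moved. The work goes in short steps, Python scripts to look and compute and a shell command to move; the robot and the scene stay as the last step left them, time stands still between calls to the robot, and variables do not carry over. Pictures are saved under pics/ and viewed, and the job is handed in when it is done.

```bash
mkdir -p pics; ls; python3 - <<'E'
from bench import telemetry, viewer
import cv2,numpy as np
s=telemetry.get_state()
for k,v in s.items(): print(k,np.round(v,3))
for n in("scene","top"):
    d=viewer.get_image(n)
    cv2.imwrite(f"pics/{n}0.png",d["pixels"][:,:,::-1]); np.savez(f"pics/{n}0.npz",**d)
    print(n,d["K"],d["xyz"],d["attitude"],d.keys())
E
```

```text
pics
time 0.0
joint_positions [-1.107  0.322 -0.07   1.452  0.023  1.371 -0.057]
qd [-0.001 -0.001  0.    -0.003 -0.001  0.001 -0.   ]
joint_torque [-0.0000e+00 -4.9128e+01 -4.0400e-01 -3.1252e+01 -6.4000e-02  4.4000e-02
  0.0000e+00]
position [0.282 0.585 0.221]
tool_rot [-0.873  1.391  0.871]
ft_force [ 0.306  0.129 -0.119]
torque [-0.011  0.015 -0.038]
grip_width 0.998
scene [[384.44505309   0.         320.23103433]
 [  0.         384.44505309 200.32142788]
 [  0.           0.           1.        ]] [1.03757271 0.7980931  0.95592306] [0.36204631 1.01339041 2.3095647 ] dict_keys(['pixels', 'z_map', 'K', 'xyz', 'attitude'])
top [[478.59031792   0.         318.73338421]
 [  0.         478.59031792 201.20892039]
 [  0.           0.           1.        ]] [0.36512041 0.08246027 1.63860679] [ 0.04770826 -0.04793764 -1.56585622] dict_keys(['pixels', 'z_map', 'K', 'xyz', 'attitude'])
```

View pics/scene0.png

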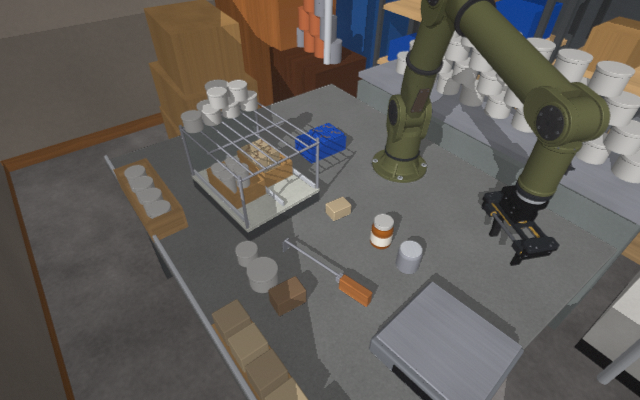

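View pics/top0.png

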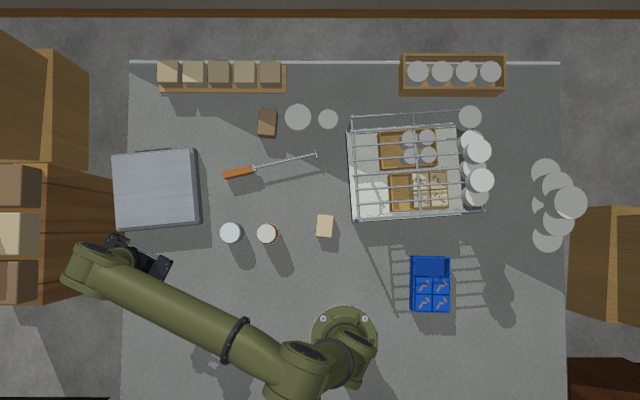

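The scene view shows the shelf at (255,180), hook from (290,242) to (355,290). In the top view the hook's handle is at (238,172) and its tip at (316,154). The block carton is in the shelf's lower lane at (418,192), the tub carton in the upper lane at (408,150), and the blue decoy at (430,283).

```bash
cat > h.py <<'E'
import numpy as np,cv2
from scipy.spatial.transform import Rotation as R
def load(f): return dict(np.load(f))
def rays(d,uv):
    uv=np.atleast_2d(uv).astype(float); K=d["K"]
    p=np.c_[(uv[:,0]-K[0,2])/K[0,0],-(uv[:,1]-K[1,2])/K[1,1],-np.ones(len(uv))]
    return R.from_rotvec(d["attitude"]).apply(p)
def depthpts(d):
    v,u=np.mgrid[0:400,0:640]; r=rays(d,np.c_[u.ravel(),v.ravel()])
    P=d["xyz"]+r*d["z_map"].reshape(-1,1); P[d["z_map"].ravel()==0]=np.nan
    return P.reshape(400,640,3)
def plane(d,uv,z):
    r=rays(d,uv); return d["xyz"]+r*((z-d["xyz"][2])/r[:,2])[:,None]
def proj(d,X):
    p=R.from_rotvec(d["attitude"]).inv().apply(np.atleast_2d(X)-d["xyz"]); K=d["K"]
    return np.c_[K[0,0]*p[:,0]/-p[:,2]+K[0,2],-K[1,1]*p[:,1]/-p[:,2]+K[1,2]]
E
python3 - <<'E'
from h import *
t=load("pics/top0.npz"); P=depthpts(t)
for uv in [(250,220),(300,270),(420,192),(405,192),(440,192),(365,195),(240,172),(285,162),(408,270)]:
    print(uv,P[uv[1],uv[0]].round(3))
im=t["pixels"][100:240,210:500,::-1]; cv2.imwrite("pics/topz.png",cv2.resize(im,None,fx=2.7,fy=2.7,interpolation=cv2.INTER_CUBIC))
s=load("pics/scene0.npz"); im=s["pixels"][90:320,170:400,::-1]; cv2.imwrite("pics/scz.png",cv2.resize(im,None,fx=2.6,fy=2.6,interpolation=cv2.INTER_CUBIC))
E
```

```text
(250, 220) [0.4   0.317 0.004]
(300, 270) [0.231 0.145 0.006]
(420, 192) [ 0.478 -0.212  0.25 ]
(405, 192) [ 0.493 -0.202  0.062]
(440, 192) [ 0.487 -0.297  0.147]
(365, 195) [ 0.483 -0.07   0.06 ]
(240, 172) [0.558 0.344 0.058]
(285, 162) [0.6   0.199 0.003]
(408, 270) [ 0.233 -0.221  0.006]
```

View pics/topz.png

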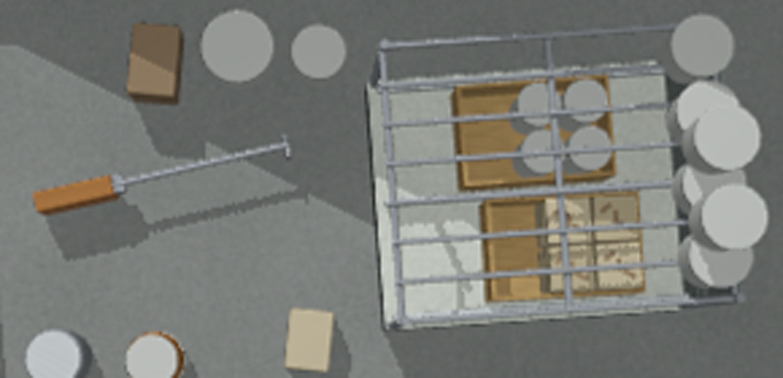

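View pics/scz.png

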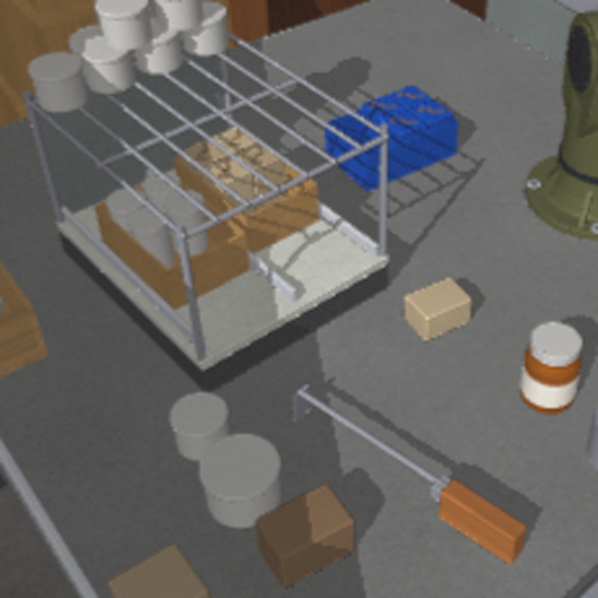

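```bash
cat > meas.py <<'E'
from h import *
def hook(d,verbose=True):
    P=depthpts(d); hsv=cv2.cvtColor(d["pixels"],cv2.COLOR_RGB2HSV)
    m=(hsv[...,0]>4)&(hsv[...,0]<16)&(hsv[...,1]>150)&(hsv[...,2]>60)&(P[...,2]>0.03)&(P[...,0]>.45)&(P[...,1]>.1)&(P[...,1]<.6)
    n,l,st,c=cv2.connectedComponentsWithStats(m.astype(np.uint8)); i=1+np.argmax(st[1:,4]); m=l==i
    v,u=np.nonzero(m); z=P[m][:,2]; ztop=np.percentile(z,80)
    print("handle px",st[i],"ztop",ztop.round(4))
    top=m&(P[...,2]>ztop-.008); v,u=np.nonzero(top); X=plane(d,np.c_[u,v],.05)[:,:2]
    r=cv2.minAreaRect((X*1000).astype(np.float32)); print("rect mm",r)
    return X
E
python3 - <<'E'
from meas import *
t=load("pics/top0.npz"); s=load("pics/scene0.npz")
for d in (t,s):
    try: hook(d)
    except Exception as e: print(e)
P=depthpts(t); 
# rod: thin bright pts between handle and tip
Z=P[...,2]
for n,d in(("top",t),("scene",s)):
    P=depthpts(d)
    m=(P[...,2]>.02)&(P[...,2]<.07)&(P[...,0]>.5)&(P[...,0]<.68)&(P[...,1]>.05)&(P[...,1]<.32)
    v,u=np.nonzero(m); X=P[m]; print(n,len(X))
    for y in np.arange(.05,.32,.02):
        k=(X[:,1]>=y)&(X[:,1]<y+.02)
        if k.sum(): print(round(y+.01,3),k.sum(),X[k].mean(0).round(4),X[k].std(0).round(4))
# shelf
P=depthpts(t); m=(abs(P[...,2]-.06)<.008)&(P[...,1]<0.1)&(P[...,0]>.35)&(P[...,0]<.8)&(P[...,1]>-.4)
E=[];S=[]
for v in range(120,225):
    u=np.nonzero(m[v])[0]
    u=u[u<420]
    if len(u)>5: E.append((v,u[0],*plane(t,[[u[0]-.5,v]],.06)[0].round(4)))
for e in E[::5]:print(e)
E
```

```text
handle px [223 166  30  13 220] ztop 0.0531
rect mm ((559.0867919921875, 354.8687438964844), (25.459653854370117, 93.57486724853516), 13.356860160827637)
handle px [340 275  32  27 353] ztop 0.051
rect mm ((562.2603149414062, 363.50872802734375), (27.820249557495117, 99.19635772705078), 12.395421028137207)
top 235
0.1 25 [0.6211 0.0982 0.0469] [0.0066 0.0051 0.0053]
0.12 15 [0.6158 0.1204 0.0475] [0.0026 0.0061 0.0026]
0.14 15 [0.611  0.1407 0.0486] [0.003  0.0057 0.003 ]
0.16 14 [0.6063 0.1604 0.0475] [0.0025 0.0055 0.0046]
0.18 16 [0.6019 0.181  0.046 ] [0.003  0.006  0.0032]
0.2 14 [0.5963 0.2009 0.0491] [0.0027 0.0053 0.0035]
0.22 14 [0.5925 0.2206 0.0467] [0.003  0.0053 0.0043]
0.24 21 [0.6096 0.2404 0.0445] [0.0391 0.006  0.0071]
0.26 14 [0.5829 0.2612 0.0467] [0.0025 0.0054 0.0027]
0.28 13 [0.5783 0.2794 0.0475] [0.0024 0.0053 0.0031]
0.3 44 [0.5711 0.3014 0.0442] [0.0071 0.0057 0.0078]
0.32 30 [0.5682 0.3154 0.0473] [0.0087 0.003  0.0088]
scene 275
0.1 44 [0.6229 0.0999 0.0383] [0.0076 0.0034 0.0095]
0.12 14 [0.6163 0.119  0.0465] [0.0024 0.0053 0.0018]
0.14 15 [0.612  0.1391
[... 1409 characters left out ...]
9), np.float64(0.5423), np.float64(-0.0159), np.float64(0.06))
(182, np.int64(350), np.float64(0.5256), np.float64(-0.0192), np.float64(0.06))
(187, np.int64(350), np.float64(0.509), np.float64(-0.0192), np.float64(0.06))
(192, np.int64(350), np.float64(0.4924), np.float64(-0.0192), np.float64(0.06))
(197, np.int64(351), np.float64(0.4758), np.float64(-0.0225), np.float64(0.06))
(202, np.int64(351), np.float64(0.4593), np.float64(-0.0225), np.float64(0.06))
(207, np.int64(351), np.float64(0.4427), np.float64(-0.0225), np.float64(0.06))
(212, np.int64(352), np.float64(0.4262), np.float64(-0.0258), np.float64(0.06))
(217, np.int64(323), np.float64(0.4093), np.float64(0.0698), np.float64(0.06))
```

```bash
python3 - <<'E'
from h import *
t=load("pics/top0.npz"); s=load("pics/scene0.npz")
P=depthpts(t)
E=[]
m=(abs(P[...,2]-.06)<.008)
for v in range(133,214):
    u=np.nonzero(m[v,335:420])[0]+335
    # subpixel using luminance would be overkill
    E.append(plane(t,[[u[0]-.5,v]],.06)[0][:2])
E=np.array(E); f=np.polyfit(E[:,0],E[:,1],1); print("edge y=a x+b",f,"resid",np.std(E[:,1]-np.polyval(f,E[:,0])))
n=np.array([f[0],-1]); n/=np.linalg.norm(n); print("inward",n,np.degrees(np.arctan2(n[1],n[0])))
# scene view edge: project fitted ends for check
for n_,d in(("top",t),("scene",s)):
    P=depthpts(d); hsv=cv2.cvtColor(d["pixels"],cv2.COLOR_RGB2HSV)
    m=(hsv[...,0]>8)&(hsv[...,0]<25)&(hsv[...,1]>90)&(P[...,1]<-.05)&(P[...,1]>-.35)&(P[...,0]>.35)&(P[...,0]<.72)&(P[...,2]>.113)&(P[...,2]<.137)
    X=P[m]; org=np.array([0.565,np.polyval(f,.565),0]); ex=np.r_[n,0]; ey=np.array([-n[1],n[0],0])
    L=np.c_[(X-org)@ex,(X-org)@ey,X[:,2]]
    print(n_,len(L))
    for lo,hi in((-.16,-0.0),(0.,.16)):
        k=(L[:,1]>lo)&(L[:,1]<hi); A=L[k]
        if len(A)<5: continue
        print(lo,len(A),"x",np.percentile(A[:,0],[1,3,10,50,97,99]).round(3),"y",np.percentile(A[:,1],[1,5,95,99]).round(3),"z",np.median(A[:,2]).round(3))
        for yb in np.arange(lo,hi,.02):
            q=A[(A[:,1]>=yb)&(A[:,1]<yb+.02)]
            if len(q)>3: print("   y",round(yb+.01,3),len(q),"xmin",np.sort(q[:,0])[:4].round(3),"max",q[:,0].max().round(3))
# posts/corners
print(proj(t,[[.565,np.polyval(f,.565),.06]]),proj(s,[[.42,np.polyval(f,.42),.06],[.72,np.polyval(f,.72),.06]]))
E
```

```text
edge y=a x+b [ 0.0742578  -0.05700136] resid 0.0010666233753933183
inward [ 0.07405391 -0.99725424] -85.75313584486453
top 450
-0.16 296 x [0.103 0.112 0.125 0.18  0.303 0.304] y [-0.149 -0.147 -0.006 -0.003] z 0.125
   y -0.15 69 xmin [0.123 0.125 0.125 0.127] max 0.303
   y -0.13 10 xmin [0.123 0.124 0.124 0.124] max 0.301
   y -0.11 7 xmin [0.123 0.124 0.125 0.126] max 0.302
   y -0.09 17 xmin [0.124 0.124 0.124 0.125] max 0.303
   y -0.07 9 xmin [0.124 0.124 0.125 0.125] max 0.303
   y -0.05 18 xmin [0.125 0.125 0.125 0.125] max 0.305
   y -0.03 70 xmin [0.125 0.125 0.126 0.126] max 0.304
   y -0.01 96 xmin [0.101 0.101 0.102 0.103] max 0.279
0.0 154 x [0.1   0.101 0.101 0.149 0.28  0.28 ] y [0.002 0.006 0.109 0.109] z 0.124
   y 0.01 23 xmin [0.101 0.101 0.101 0.101] max 0.281
   y 0.03 10 xmin [0.101 0.101 0.101 0.102] max 0.28
   y 0.05 23 xmin [0.101 0.101 0.101 0.102] max 0.28
   y 0.07 6 xmin [0.101 0.103 0.103 0.104] max 0.278
   y 0.09 15 xmin [0.1   0.1   0.101 0.101] max 0.278
   y 0.11 77 xmin [0.1   0.102 0.102 0.102] max 0.279
scene 452
-0.16 262 x [0.099 0.101 0.12 
[... 298 characters left out ...]
 [0.118 0.119 0.12  0.12 ] max 0.128
   y -0.05 13 xmin [0.119 0.122 0.122 0.123] max 0.128
   y -0.03 105 xmin [0.12  0.121 0.122 0.122] max 0.303
   y -0.01 48 xmin [0.097 0.099 0.099 0.1  ] max 0.247
0.0 190 x [0.096 0.097 0.098 0.107 0.274 0.276] y [0.002 0.011 0.109 0.11 ] z 0.121
   y 0.01 20 xmin [0.097 0.097 0.098 0.098] max 0.106
   y 0.03 19 xmin [0.097 0.098 0.098 0.098] max 0.102
   y 0.05 20 xmin [0.096 0.097 0.097 0.098] max 0.274
   y 0.07 15 xmin [0.096 0.096 0.097 0.097] max 0.103
   y 0.09 16 xmin [0.096 0.097 0.098 0.099] max 0.279
   y 0.11 100 xmin [0.094 0.098 0.098 0.098] max 0.275
[[348.25405878 170.17755392]] [[313.04060809 191.31758111]
 [241.21127827 232.36181427]]
```

```bash
cat > mv.py <<'E'
from h import *
from bench import telemetry
def rel(target,heading_deg=None,line=None):
    s=telemetry.get_state(); r=R.from_rotvec(s["tool_rot"]); p=np.array(s["position"])
    d=r.inv().apply(np.array(target)-p)/.04; M=r.as_matrix()
    print("t",round(s["time"],2),"pos",p.round(4),"F",np.round(s["ft_force"],1),"grip",round(s["grip_width"],3),"q",np.round(s["joint_positions"],2))
    print("axes x",M[:,0].round(3),"y",M[:,1].round(3),"z",M[:,2].round(3))
    tw=None
    if heading_deg is not None:
        h=np.radians(heading_deg); jaw=np.array([-np.sin(h),np.cos(h),0])
        j=r.inv().apply(jaw); a=np.degrees(np.arctan2(-j[1],j[2])); a=(a+90)%180-90; tw=a/5
        # rotation about x by a maps z -> (0,-sin a,cos a)
    print("shift units",d.round(3),"twist units",tw)
E
python3 - <<'E'
from mv import *
g=np.array([.560,.358]); u=np.array([.2315,-.9728])
t=g+u*.02; print(t)
rel([*t,.15],-76.6)
rel([*t,.010],-76.6)
E
```

```text
[0.56463  0.338544]
t 0.1 pos [0.2824 0.5849 0.2216] F [ 0.7 -0.5 -0.9] grip 1.004 q [-1.11  0.32 -0.07  1.45  0.02  1.37 -0.06]
axes x [-0.001 -0.002 -1.   ] y [-0.901  0.435 -0.   ] z [ 0.435  0.901 -0.002]
shift units [ 1.794 -9.03  -2.475] twist units 10.165827123432075
t 0.1 pos [0.2824 0.5849 0.2216] F [ 0.7 -0.5 -0.9] grip 1.004 q [-1.11  0.32 -0.07  1.45  0.02  1.37 -0.06]
axes x [-0.001 -0.002 -1.   ] y [-0.901  0.435 -0.   ] z [ 0.435  0.901 -0.002]
shift units [ 5.294 -9.03  -2.469] twist units 10.165827123432075
```

```bash
python3 -m creep '[{"fingers":1,"x":1.0,"y":-4.5,"z":-1.2,"twist":5},{"fingers":1,"x":1.79,"y":-9.03,"z":-2.47,"twist":10.17},{"fingers":1,"x":1.79,"y":-9.03,"z":-2.47,"twist":10.17},{"fingers":1,"x":1.79,"y":-9.03,"z":-2.47,"twist":10.17},{"fingers":1,"x":1.79,"y":-9.03,"z":-2.47,"twist":10.17},{"fingers":1,"x":1.79,"y":-9.03,"z":-2.47,"twist":10.17},{"fingers":1,"x":1.79,"y":-9.03,"z":-2.47,"twist":10.17},{"fingers":1,"x":1.79,"y":-9.03,"z":-2.47,"twist":10.17},{"fingers":1,"x":1.79,"y":-9.03,"z":-2.47,"twist":10.17},{"fingers":1,"x":1.79,"y":-9.03,"z":-2.47,"twist":10.17},{"fingers":1,"x":1.79,"y":-9.03,"z":-2.47,"twist":10.17},{"fingers":1,"x":1.79,"y":-9.03,"z":-2.47,"twist":10.17},{"fingers":1,"x":1.79,"y":-9.03,"z":-2.47,"twist":10.17},{"fingers":1,"x":1.79,"y":-9.03,"z":-2.47,"twist":10.17},{"fingers":1,"x":1.79,"y":-9.03,"z":-2.47,"twist":10.17},{"fingers":1,"x":1.79,"y":-9.03,"z":-2.47,"twist":10.17}]'
python3 - <<'E'
from mv import *
from bench import viewer
rel([.5646,.3385,.010],-76.6)
d=viewer.get_image("scene"); cv2.imwrite("pics/s1.png",d["pixels"][:,:,::-1])
E
```

```text
time: 1.43
position: [0.5641, 0.3407, 0.1513]
tool_rot: [-0.185, 1.563, 0.186]
ft_force: [-0.2, -0.1, -0.2]
grip_width: 1.0
t 1.43 pos [0.5641 0.3407 0.1513] F [-0.2 -0.1 -0.2] grip 1.0 q [-0.75  0.38  0.22  1.53 -0.09  1.24 -0.29]
axes x [ 0.     0.001 -1.   ] y [-0.234  0.972  0.001] z [0.972 0.234 0.   ]
shift units [ 3.533e+00 -5.800e-02 -3.000e-03] twist units 0.021161180124963153
```

View pics/s1.png

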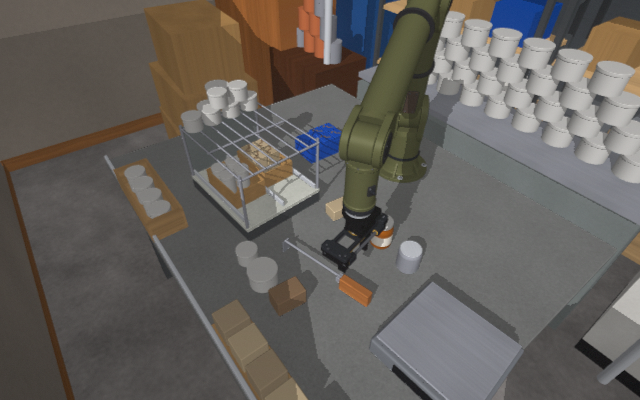

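The gripper hangs at about (350,250) above the handle (355,290), jaws across it. Next: descend and grip.

```bash
python3 -m creep '[{"fingers":1,"x":1.0},{"fingers":1,"x":2.0},{"fingers":1,"x":2.8},{"fingers":1,"x":3.3},{"fingers":1,"x":3.5},{"fingers":1,"x":3.5},{"fingers":1,"x":3.5},{"fingers":0.6,"x":3.5},{"fingers":0.0,"x":3.5},{"fingers":0.0,"x":3.5},{"fingers":0.0,"x":3.5},{"fingers":0.0,"x":3.5},{"fingers":0.0,"x":3.5},{"fingers":0.0,"x":3.5},{"fingers":0.0,"x":3.5},{"fingers":0.0,"x":3.5},{"fingers":0.0,"x":3.5},{"fingers":0.0,"x":3.5}]' 45
```

```text
$[0]: bad value
```

```bash
python3 -m creep '[{"fingers":1,"x":1.0,"y":0,"z":0,"twist":0},{"fingers":1,"x":2.0,"y":0,"z":0,"twist":0},{"fingers":1,"x":2.8,"y":0,"z":0,"twist":0},{"fingers":1,"x":3.3,"y":0,"z":0,"twist":0},{"fingers":1,"x":3.5,"y":0,"z":0,"twist":0},{"fingers":1,"x":3.5,"y":0,"z":0,"twist":0},{"fingers":1,"x":3.5,"y":0,"z":0,"twist":0},{"fingers":0.6,"x":3.5,"y":0,"z":0,"twist":0},{"fingers":0.0,"x":3.5,"y":0,"z":0,"twist":0},{"fingers":0.0,"x":3.5,"y":0,"z":0,"twist":0},{"fingers":0.0,"x":3.5,"y":0,"z":0,"twist":0},{"fingers":0.0,"x":3.5,"y":0,"z":0,"twist":0},{"fingers":0.0,"x":3.5,"y":0,"z":0,"twist":0},{"fingers":0.0,"x":3.5,"y":0,"z":0,"twist":0},{"fingers":0.0,"x":3.5,"y":0,"z":0,"twist":0},{"fingers":0.0,"x":3.5,"y":0,"z":0,"twist":0},{"fingers":0.0,"x":3.5,"y":0,"z":0,"twist":0}]' 45
```

```text
time: 2.9
position: [0.565, 0.3393, 0.0109]
tool_rot: [-0.183, 1.563, 0.183]
ft_force: [0.5, 0.2, 0.3]
grip_width: 0.324
```

```bash
python3 -m creep '[{"fingers":0,"x":-0.4,"y":0,"z":0,"twist":0},{"fingers":0,"x":-1.2,"y":0,"z":0,"twist":0},{"fingers":0,"x":-2.0,"y":0,"z":0,"twist":0},{"fingers":0,"x":-2.8,"y":0,"z":0,"twist":0},{"fingers":0,"x":-3.4,"y":0,"z":0,"twist":0},{"fingers":0,"x":-3.75,"y":0,"z":0,"twist":0},{"fingers":0,"x":-3.75,"y":0,"z":0,"twist":0},{"fingers":0,"x":-3.75,"y":0,"z":0,"twist":0},{"fingers":0,"x":-3.75,"y":0,"z":0,"twist":0}]'
python3 - <<'E'
from mv import *
rel([.4537,.2673,.161],-85.75)
E
```

```text
time: 3.65
position: [0.5639, 0.3388, 0.1589]
tool_rot: [-0.185, 1.566, 0.182]
ft_force: [-0.8, -0.7, -1.0]
grip_width: 0.296
t 3.65 pos [0.5639 0.3388 0.1589] F [-0.8 -0.7 -1. ] grip 0.296 q [-0.75  0.38  0.22  1.52 -0.08  1.26 -0.29]
axes x [-0.003 -0.002 -1.   ] y [-0.231  0.973 -0.001] z [ 0.973  0.231 -0.003]
shift units [-0.041 -1.1   -3.094] twist units 1.8264432807122404
```

```bash
python3 -m creep '[{"fingers":0,"x":0,"y":-0.25,"z":-0.7,"twist":0.4},{"fingers":0,"x":0,"y":-0.5,"z":-1.5,"twist":0.9},{"fingers":0,"x":0,"y":-0.8,"z":-2.3,"twist":1.4},{"fingers":0,"x":0,"y":-1.0,"z":-2.9,"twist":1.8},{"fingers":0,"x":0,"y":-1.1,"z":-3.1,"twist":1.83},{"fingers":0,"x":0,"y":-1.1,"z":-3.1,"twist":1.83},{"fingers":0,"x":0,"y":-1.1,"z":-3.1,"twist":1.83},{"fingers":0,"x":0,"y":-1.1,"z":-3.1,"twist":1.83},{"fingers":0,"x":0,"y":-1.1,"z":-3.1,"twist":1.83},{"fingers":0,"x":0,"y":-1.1,"z":-3.1,"twist":1.83}]'
python3 - <<'E'
from mv import *
from bench import viewer
rel([.4537,.2673,.161],-85.75)
for n in("scene","top"):
    d=viewer.get_image(n); np.savez(f"pics/{n}2.npz",**d)
    im=d["pixels"][:,:,::-1]; im=im[90:320,170:400] if n=="scene" else im[100:240,210:500]
    cv2.imwrite(f"pics/{n}2.png",cv2.resize(im,None,fx=2.5,fy=2.5))
    P=depthpts(d); m=(P[...,2]>.12)&(P[...,2]<.23)&(P[...,0]>.38)&(P[...,0]<.54)&(P[...,1]>-.02)&(P[...,1]<.2)
    X=P[m]
    for y in np.arange(0,.2,.02):
        k=(X[:,1]>=y)&(X[:,1]<y+.02)
        if k.sum(): print(n,round(y+.01,3),k.sum(),np.median(X[k],0).round(4),X[k].min(0).round(3),X[k].max(0).round(3))
E
```

```text
time: 4.48
position: [0.4552, 0.2683, 0.1606]
tool_rot: [-0.058, 1.57, 0.058]
ft_force: [-0.5, 0.3, -2.2]
grip_width: 0.296
t 4.48 pos [0.4552 0.2683 0.1606] F [-0.5  0.3 -2.2] grip 0.296 q [-0.8   0.1   0.24  1.84 -0.03  1.2  -0.49]
axes x [ 0. -0. -1.] y [-0.074  0.997 -0.   ] z [0.997 0.074 0.   ]
shift units [-0.01  -0.021 -0.038] twist units -0.0021268093756475538
scene 0.01 11 [0.485  0.0183 0.1638] [0.457 0.017 0.146] [0.487 0.019 0.194]
scene 0.03 86 [0.4754 0.0226 0.1768] [0.459 0.02  0.148] [0.487 0.039 0.198]
scene 0.05 11 [0.4724 0.0508 0.1941] [0.469 0.041 0.191] [0.474 0.057 0.197]
scene 0.07 15 [0.4715 0.0708 0.194 ] [0.465 0.06  0.192] [0.475 0.078 0.197]
scene 0.09 14 [0.4689 0.0904 0.195 ] [0.466 0.083 0.189] [0.473 0.1   0.199]
scene 0.11 15 [0.4676 0.1111 0.1946] [0.463 0.102 0.192] [0.471 0.12  0.197]
scene 0.13 12 [0.4662 0.13   0.1944] [0.463 0.124 0.191] [0.469 0.138 0.198]
scene 0.15 16 [0.4649 0.1481 0.1945] [0.459 0.14  0.188] [0.467 0.16  0.198]
scene 0.17 13 [0.4633 0.1683 0.1957] [0.457 0.161 0.193] [0.467 0.176 0.199]
scene 0.19 3 [0.4633 0.1836 0.1986] [0.463 0.18  0.197] [0.464 0.188 0.202]
top 0.01 17 [0.4693 0.0182 0.1951] [0.46  0.015 0.159] [0.488 0.02  0.201]
top 0.03 23 [0.4724 0.0275 0.1929] [0.468 0.02  0.17 ] [0.488 0.039 0.201]
top 0.05 18 [0.4721 0.05   0.1958] [0.469 0.042 0.189] [0.476 0.058 0.201]
top 0.07 16 [0.469  0.0711 0.1957] [0.466 0.061 0.192] [0.472 0.079 0.201]
top 0.09 21 [0.4691 0.0908 0.1936] [0.466 0.082 0.19 ] [0.472 0.1   0.198]
top 0.11 13 [0.4659 0.1119 0.1958] [0.463 0.103 0.189] [0.469 0.118 0.201]
top 0.13 21 [0.4657 0.1301 0.1947] [0.462 0.121 0.191] [0.469 0.139 0.199]
top 0.15 13 [0.4652 0.148  0.1985] [0.462 0.142 0.194] [0.469 0.157 0.202]
top 0.17 21 [0.4624 0.1694 0.1957] [0.459 0.16  0.19 ] [0.466 0.179 0.2  ]
top 0.19 17 [0.4622 0.1879 0.1972] [0.459 0.181 0.19 ] [0.466 0.2   0.202]
```

View pics/scene2.png

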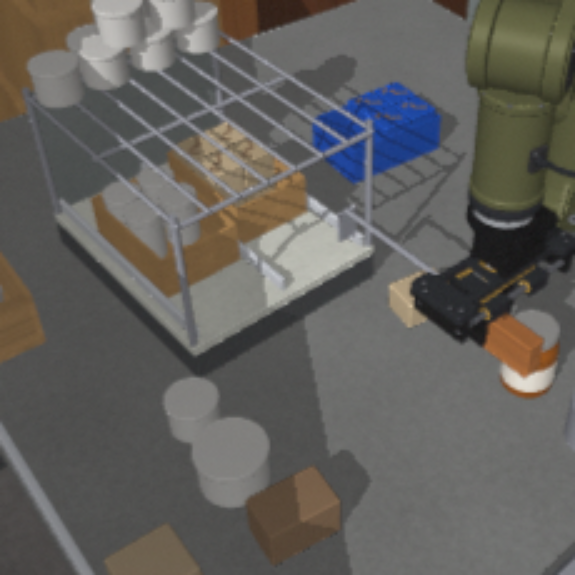

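View pics/top2.png

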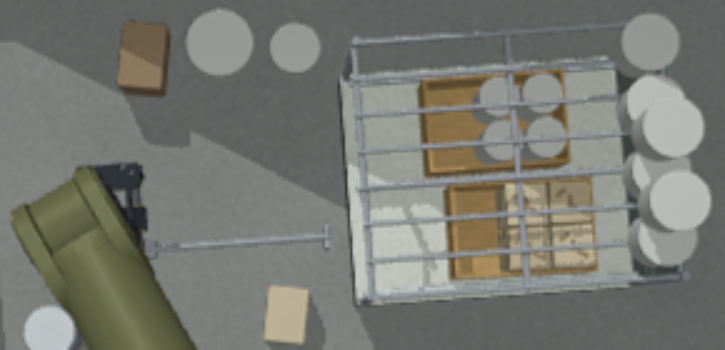

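The hook hangs level. Its rod runs from (150,248) to (327,237) in the top crop, pointing into the block lane, with the blade about 41 mm outside the edge and within 1 mm of the lane centre. Next: reach in 196 mm above the lip.

```bash
python3 -m creep '[{"fingers":0,"x":0,"y":-0.3,"z":0,"twist":0},{"fingers":0,"x":0,"y":-0.8,"z":0,"twist":0},{"fingers":0,"x":0,"y":-1.3,"z":0,"twist":0},{"fingers":0,"x":0,"y":-1.8,"z":0,"twist":0},{"fingers":0,"x":0,"y":-2.3,"z":0,"twist":0},{"fingers":0,"x":0,"y":-2.8,"z":0,"twist":0},{"fingers":0,"x":0,"y":-3.3,"z":0,"twist":0},{"fingers":0,"x":0,"y":-3.8,"z":0,"twist":0},{"fingers":0,"x":0,"y":-4.3,"z":0,"twist":0},{"fingers":0,"x":0,"y":-4.7,"z":0,"twist":0},{"fingers":0,"x":0,"y":-4.9,"z":0,"twist":0},{"fingers":0,"x":0,"y":-4.9,"z":0,"twist":0},{"fingers":0,"x":0,"y":-4.9,"z":0,"twist":0},{"fingers":0,"x":0,"y":-4.9,"z":0,"twist":0}]'
cat > look.py <<'E'
import sys
from mv import *
from bench import viewer
k=sys.argv[1]
for n in("scene","top"):
    d=viewer.get_image(n); np.savez(f"pics/{n}{k}.npz",**d)
    im=d["pixels"][:,:,::-1]; im=im[90:320,170:400] if n=="scene" else im[100:240,210:500]
    cv2.imwrite(f"pics/{n}{k}.png",cv2.resize(im,None,fx=2.5,fy=2.5))
rel([.4537,.2673,.161],-85.75)
E
python3 look.py 3
```

```text
time: 5.75
position: [0.4688, 0.0735, 0.161]
tool_rot: [-0.059, 1.57, 0.059]
ft_force: [0.0, 0.4, -1.8]
grip_width: 0.298
t 5.85 pos [0.4688 0.0736 0.1609] F [ 0.2 -0.  -1.8] grip 0.297 q [-0.62 -0.02  0.4   1.97  0.01  1.2  -0.14]
axes x [-0.  0. -1.] y [-0.076  0.997  0.   ] z [ 0.997  0.076 -0.   ]
shift units [-2.000e-03  4.857e+00 -9.000e-03] twist units 0.019543636268940644
```

View pics/scene3.png

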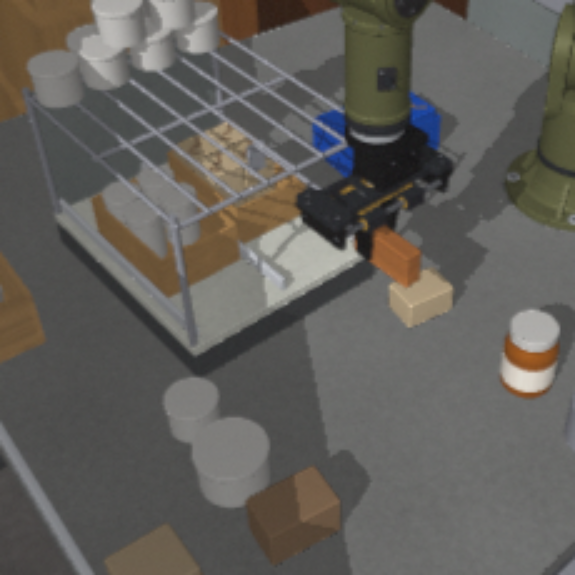

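View pics/top3.png

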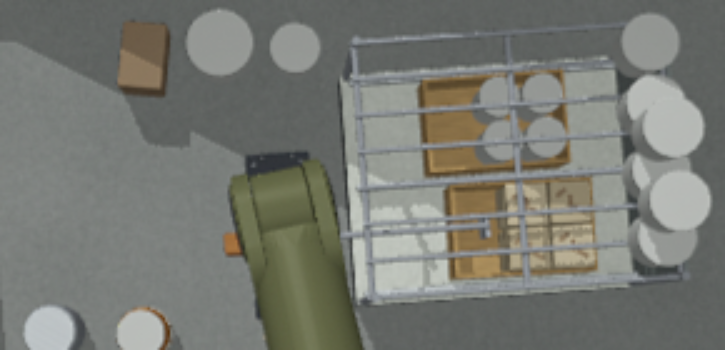

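The top crop shows the blade at (487,228), between the carton's front wall (450) and the blocks (505). Next: lower it.

```bash
python3 -m creep '[{"fingers":0,"x":0.2,"y":0,"z":0,"twist":0},{"fingers":0,"x":0.5,"y":0,"z":0,"twist":0},{"fingers":0,"x":0.8,"y":0,"z":0,"twist":0},{"fingers":0,"x":1.1,"y":0,"z":0,"twist":0},{"fingers":0,"x":1.3,"y":0,"z":0,"twist":0},{"fingers":0,"x":1.3,"y":0,"z":0,"twist":0},{"fingers":0,"x":1.3,"y":0,"z":0,"twist":0},{"fingers":0,"x":1.3,"y":0,"z":0,"twist":0}]'
python3 look.py 4
```

```text
time: 6.52
position: [0.4694, 0.0726, 0.1094]
tool_rot: [-0.058, 1.569, 0.058]
ft_force: [-0.2, 0.2, -1.0]
grip_width: 0.295
t 6.62 pos [0.4696 0.0726 0.1097] F [ 0.8 -0.9 -1.9] grip 0.294 q [-0.61  0.03  0.41  2.03 -0.01  1.09 -0.12]
axes x [ 0.001  0.001 -1.   ] y [-0.074  0.997  0.   ] z [0.997 0.074 0.001]
shift units [-1.281  4.884 -0.034] twist units -0.0024296955362245855
```

View pics/scene4.png

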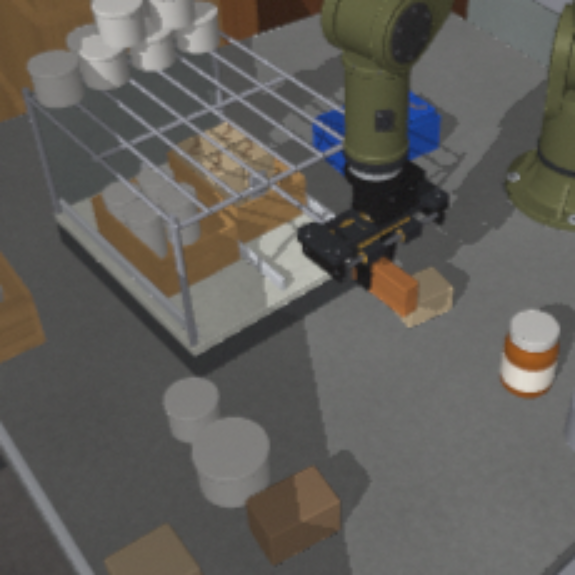

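View pics/top4.png

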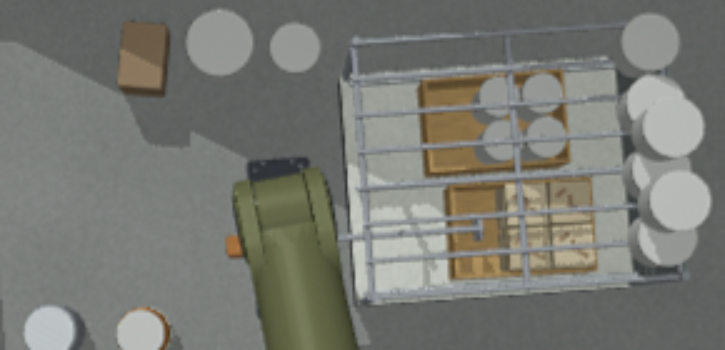

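Blade is now down at (478,230) in the top crop, inside the empty front of the carton. Drag 3.4 units, then check.

```bash
python3 -m creep '[{"fingers":0,"x":0,"y":0.15,"z":0,"twist":0},{"fingers":0,"x":0,"y":0.3,"z":0,"twist":0},{"fingers":0,"x":0,"y":0.45,"z":0,"twist":0},{"fingers":0,"x":0,"y":0.6,"z":0,"twist":0},{"fingers":0,"x":0,"y":0.75,"z":0,"twist":0},{"fingers":0,"x":0,"y":0.9,"z":0,"twist":0},{"fingers":0,"x":0,"y":1.05,"z":0,"twist":0},{"fingers":0,"x":0,"y":1.2,"z":0,"twist":0},{"fingers":0,"x":0,"y":1.35,"z":0,"twist":0},{"fingers":0,"x":0,"y":1.5,"z":0,"twist":0},{"fingers":0,"x":0,"y":1.65,"z":0,"twist":0},{"fingers":0,"x":0,"y":1.8,"z":0,"twist":0},{"fingers":0,"x":0,"y":1.95,"z":0,"twist":0},{"fingers":0,"x":0,"y":2.0,"z":0,"twist":0}]'
cat > lip.py <<'E'
import sys
from h import *
org=np.array([.546,-.0165,0]); n=np.array([.07405,-.99725,0]); ey=np.array([.99725,.07405,0])
for n_ in ("top","scene"):
    d=load(f"pics/{n_}{sys.argv[1]}.npz"); P=depthpts(d); hsv=cv2.cvtColor(d["pixels"],cv2.COLOR_RGB2HSV)
    m=(hsv[...,0]>8)&(hsv[...,0]<25)&(hsv[...,1]>90)&(P[...,2]>.113)&(P[...,2]<.137)
    X=P[m]; L=np.c_[(X-org)@n,(X-org)@ey,X[:,2]]
    for c in(-.071,.071):
        A=L[(abs(L[:,1]-c)<.06)&(L[:,0]>-.06)&(L[:,0]<.32)]; o=[]
        for yb in np.arange(c-.06,c+.06,.02):
            q=A[(A[:,1]>=yb)&(A[:,1]<yb+.02)]
            o.append((np.sort(q[:,0])[1].round(3),q[:,0].max().round(3)) if len(q)>3 else None)
        print(n_,c,[tuple(map(float,i)) if i else i for i in o],"y",np.percentile(A[:,1],[1,99]).round(3),"z",np.median(A[:,2]).round(3))
E
python3 look.py 5; python3 lip.py 5
```

```text
time: 7.78
position: [0.4629, 0.1535, 0.109]
tool_rot: [-0.059, 1.57, 0.059]
ft_force: [-0.2, -2.3, -2.8]
grip_width: 0.3
t 7.88 pos [0.463  0.1534 0.1091] F [-0.6  0.3 -2.4] grip 0.296 q [-0.7   0.06  0.34  2.   -0.02  1.09 -0.28]
axes x [ 0.     0.001 -1.   ] y [-0.075  0.997  0.001] z [0.997 0.075 0.   ]
shift units [-1.295  2.857 -0.018] twist units 0.0086535519324201
top -0.071 [(0.068, 0.249), (0.069, 0.247), (0.069, 0.249), (0.069, 0.248), (0.068, 0.246), (0.068, 0.248)] y [-0.128 -0.011] z 0.125
top 0.071 [(0.101, 0.281), (0.102, 0.28), (0.101, 0.281), (0.102, 0.281), (0.1, 0.104), (0.102, 0.279)] y [0.011 0.129] z 0.125
scene -0.071 [(0.065, 0.136), (0.064, 0.073), (0.066, 0.07), (0.064, 0.071), (0.065, 0.072), (0.063, 0.246)] y [-0.13  -0.011] z 0.122
scene 0.071 [(0.097, 0.184), (0.097, 0.104), (0.097, 0.272), (0.097, 0.102), (0.097, 0.104), (0.097, 0.28)] y [0.011 0.129] z 0.122
```

View pics/scene5.png

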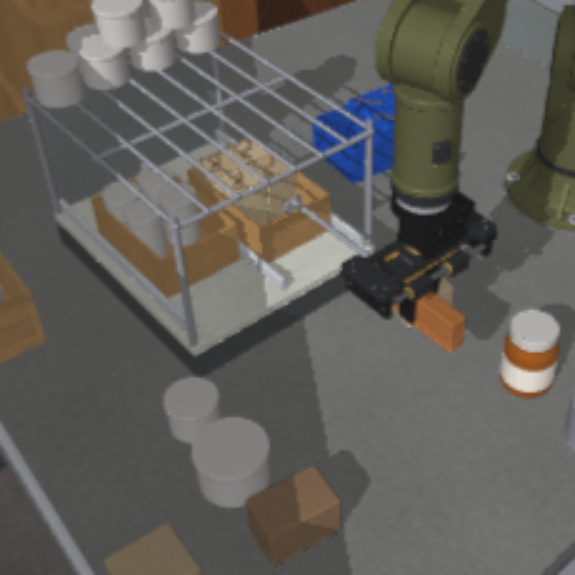

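View pics/top5.png

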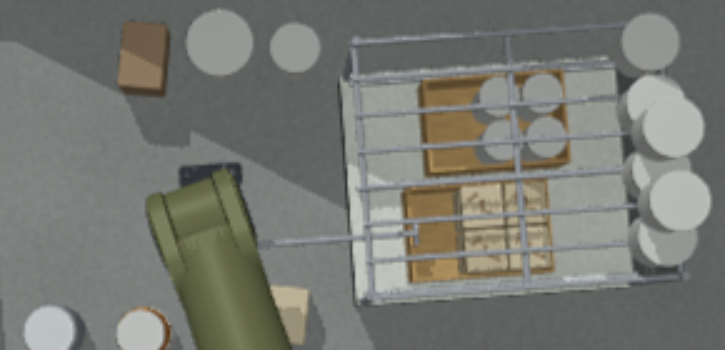

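The carton's front is now 65–69 mm from the edge. It sits straight in its lane at (405,230) in the top crop, and the tub carton hasn't moved. Finish the drag: 1.66 units.

```bash
python3 - <<'E'
from h import *
s=load("pics/scene5.npz"); P=depthpts(s)
org=np.array([.546,-.0165,0]); n=np.array([.07405,-.99725,0]); ey=np.array([.99725,.07405,0])
X=P.reshape(-1,3); L=np.c_[(X-org)@n,(X-org)@ey,X[:,2]]
L=L[(abs(L[:,2]-.06)<.004)]
for y in np.arange(-.1,.12,.03):
    q=L[(abs(L[:,1]-y)<.008)&(L[:,0]>-.03)]; print(round(y,3),np.sort(q[:,0])[:4].round(4))
E
python3 -m creep '[{"fingers":0,"x":0,"y":0.15,"z":0,"twist":0},{"fingers":0,"x":0,"y":0.3,"z":0,"twist":0},{"fingers":0,"x":0,"y":0.45,"z":0,"twist":0},{"fingers":0,"x":0,"y":0.6,"z":0,"twist":0},{"fingers":0,"x":0,"y":0.75,"z":0,"twist":0},{"fingers":0,"x":0,"y":0.9,"z":0,"twist":0},{"fingers":0,"x":0,"y":1.05,"z":0,"twist":0},{"fingers":0,"x":0,"y":1.2,"z":0,"twist":0},{"fingers":0,"x":0,"y":1.35,"z":0,"twist":0},{"fingers":0,"x":0,"y":1.5,"z":0,"twist":0},{"fingers":0,"x":0,"y":1.6,"z":0,"twist":0},{"fingers":0,"x":0,"y":1.66,"z":0,"twist":0},{"fingers":0,"x":0,"y":1.66,"z":0,"twist":0},{"fingers":0,"x":0,"y":1.66,"z":0,"twist":0},{"fingers":0,"x":0,"y":1.66,"z":0,"twist":0}]'
python3 look.py 6; python3 lip.py 6
```

```text
-0.1 [-0.0002  0.0006  0.0042  0.0045]
-0.07 [-0.0045 -0.0035 -0.0004  0.0001]
-0.04 [-0.0023 -0.0017 -0.0008 -0.0001]
-0.01 [-0.0037 -0.0027 -0.0023 -0.0013]
0.02 [-0.0025 -0.0021 -0.0013 -0.0001]
0.05 [-0.0049 -0.0044 -0.0029 -0.0026]
0.08 [-0.003  -0.0016 -0.0014 -0.0009]
0.11 [-0.0022 -0.002   0.0002  0.0005]
time: 9.13
position: [0.4583, 0.219, 0.1092]
tool_rot: [-0.057, 1.569, 0.059]
ft_force: [0.9, 0.1, -1.5]
grip_width: 0.297
t 9.23 pos [0.4583 0.2187 0.1092] F [ 0.2 -0.7 -2.2] grip 0.294 q [-0.76  0.11  0.28  1.95 -0.03  1.09 -0.39]
axes x [ 0.     0.001 -1.   ] y [-0.074  0.997  0.001] z [0.997 0.074 0.   ]
shift units [-1.295  1.222 -0.024] twist units -0.005218003017364481
top -0.071 [(0.004, 0.183), (0.002, 0.181), (0.003, 0.183), (0.003, 0.18), (0.003, 0.183), (0.002, 0.18)] y [-0.128 -0.011] z 0.125
top 0.071 [(0.101, 0.28), (0.102, 0.282), (0.101, 0.28), (0.101, 0.281), (0.101, 0.281), (0.101, 0.279)] y [0.011 0.128] z 0.125
scene -0.071 [(-0.002, 0.074), (-0.002, 0.004), (-0.002, 0.003), (-0.001, 0.009), (-0.001, 0.004), (-0.003, 0.178)] y [-0.13  -0.011] z 0.122
scene 0.071 [(0.097, 0.242), (0.098, 0.105), (0.098, 0.275), (0.098, 0.104), (0.097, 0.103), (0.096, 0.278)] y [0.011 0.128] z 0.122
```

View pics/scene6.png

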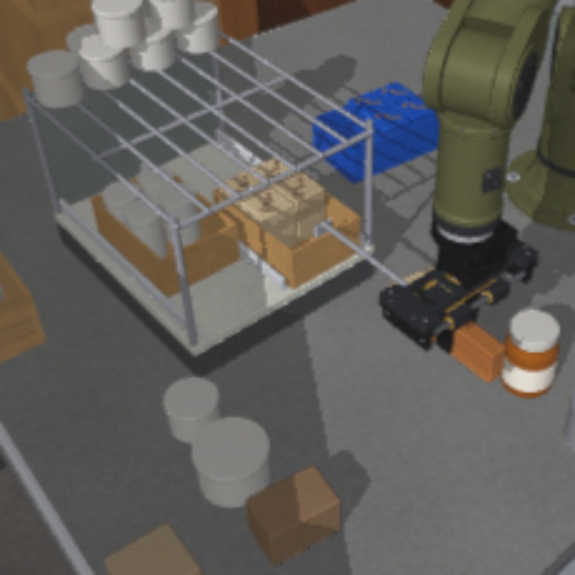

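View pics/top6.png

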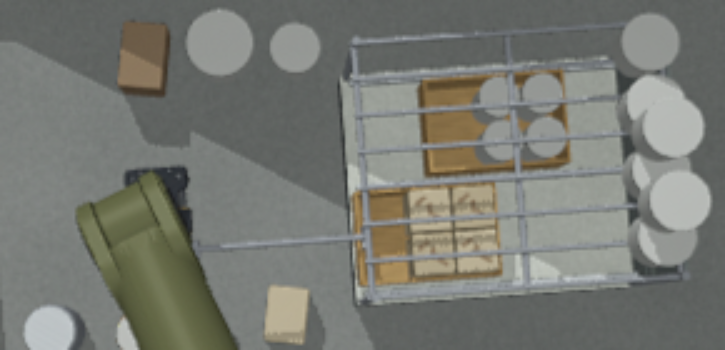

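Carton front reads flush: 3 mm in the top view, −2 mm in the scene view. Tub carton unmoved. Next: ease the blade forward off the wall, lift it, and withdraw.

```bash
python3 -m creep '[{"fingers":0,"x":0,"y":-0.2,"z":0,"twist":0},{"fingers":0,"x":0,"y":-0.5,"z":0,"twist":0},{"fingers":0,"x":0,"y":-0.5,"z":0,"twist":0},{"fingers":0,"x":-0.3,"y":-0.5,"z":0,"twist":0},{"fingers":0,"x":-0.7,"y":-0.5,"z":0,"twist":0},{"fingers":0,"x":-1.1,"y":-0.5,"z":0,"twist":0},{"fingers":0,"x":-1.4,"y":-0.5,"z":0,"twist":0},{"fingers":0,"x":-1.4,"y":-0.5,"z":0,"twist":0},{"fingers":0,"x":-1.4,"y":-0.5,"z":0,"twist":0},{"fingers":0,"x":-1.4,"y":0,"z":0,"twist":0},{"fingers":0,"x":-1.4,"y":0.6,"z":0,"twist":0},{"fingers":0,"x":-1.4,"y":1.2,"z":0,"twist":0},{"fingers":0,"x":-1.4,"y":1.8,"z":0,"twist":0},{"fingers":0,"x":-1.4,"y":1.8,"z":0,"twist":0},{"fingers":0,"x":-1.4,"y":1.8,"z":0,"twist":0}]'
python3 look.py 7; python3 lip.py 7
python3 - <<'E'
from mv import *
rel([.5646,.3389,.160],-76.6)
E
```

```text
time: 10.48
position: [0.4516, 0.2911, 0.1633]
tool_rot: [-0.062, 1.572, 0.059]
ft_force: [0.2, -0.8, -2.0]
grip_width: 0.3
t 10.58 pos [0.4527 0.2888 0.1639] F [ 0.4 -0.2 -1.6] grip 0.295 q [-0.83  0.12  0.23  1.82 -0.03  1.21 -0.52]
axes x [-0.001 -0.002 -1.   ] y [-0.073  0.997 -0.002] z [ 0.997  0.073 -0.001]
shift units [ 0.072 -0.538 -0.013] twist units -0.013211133397291519
top -0.071 [(0.004, 0.183), (0.003, 0.179), (0.003, 0.183), (0.003, 0.18), (0.003, 0.182), (0.003, 0.181)] y [-0.128 -0.011] z 0.125
top 0.071 [(0.101, 0.281), (0.102, 0.28), (0.101, 0.281), (0.102, 0.28), (0.1, 0.105), (0.101, 0.279)] y [0.011 0.128] z 0.125
scene -0.071 [(0.01, 0.075), (-0.001, 0.004), (-0.001, 0.006), (-0.001, 0.005), (-0.001, 0.006), (-0.001, 0.178)] y [-0.13  -0.011] z 0.122
scene 0.071 [(0.098, 0.242), (0.097, 0.103), (0.097, 0.274), (0.097, 0.102), (0.1, 0.102), (0.097, 0.28)] y [0.011 0.129] z 0.121
t 10.58 pos [0.4527 0.2888 0.1639] F [ 0.4 -0.2 -1.6] grip 0.295 q [-0.83  0.12  0.23  1.82 -0.03  1.21 -0.52]
axes x [-0.001 -0.002 -1.   ] y [-0.073  0.997 -0.002] z [ 0.997  0.073 -0.001]
shift units [0.09  1.045 2.883] twist units -1.8432104932726303
```

View pics/scene7.png

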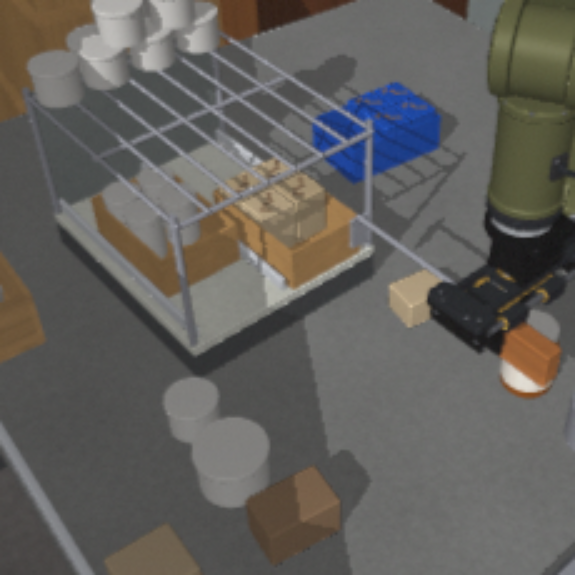

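The carton stays flush and the blade is clear of the shelf at about (355,228) in the scene crop. Back to the hook's original spot.

```bash
python3 -m creep '[{"fingers":0,"x":0,"y":0.5,"z":0.3,"twist":-0.2},{"fingers":0,"x":0,"y":1.0,"z":1.0,"twist":-0.6},{"fingers":0,"x":0.05,"y":1.05,"z":1.7,"twist":-1.1},{"fingers":0,"x":0.09,"y":1.05,"z":2.4,"twist":-1.5},{"fingers":0,"x":0.09,"y":1.05,"z":2.8,"twist":-1.8},{"fingers":0,"x":0.09,"y":1.05,"z":2.88,"twist":-1.84},{"fingers":0,"x":0.09,"y":1.05,"z":2.88,"twist":-1.84},{"fingers":0,"x":0.09,"y":1.05,"z":2.88,"twist":-1.84},{"fingers":0,"x":0.09,"y":1.05,"z":2.88,"twist":-1.84},{"fingers":0,"x":0.09,"y":1.05,"z":2.88,"twist":-1.84}]'
python3 - <<'E'
from mv import *
rel([.5646,.3389,.0115],-76.6)
E
```

```text
time: 11.42
position: [0.5635, 0.3408, 0.1617]
tool_rot: [-0.184, 1.563, 0.185]
ft_force: [-0.0, -0.7, -1.5]
grip_width: 0.294
t 11.42 pos [0.5635 0.3408 0.1617] F [-0.  -0.7 -1.5] grip 0.294 q [-0.76  0.37  0.23  1.52 -0.09  1.26 -0.29]
axes x [-0.     0.001 -1.   ] y [-0.233  0.973  0.001] z [ 0.973  0.233 -0.   ]
shift units [ 3.755 -0.055  0.016] twist units 0.012981293378445002
```

Lower in stages, watching the contact force.

```bash
python3 -m creep '[{"fingers":0,"x":0.6,"y":0,"z":0,"twist":0},{"fingers":0,"x":1.4,"y":0,"z":0,"twist":0},{"fingers":0,"x":2.2,"y":0,"z":0,"twist":0},{"fingers":0,"x":2.8,"y":0,"z":0,"twist":0},{"fingers":0,"x":3.3,"y":0,"z":0,"twist":0},{"fingers":0,"x":3.5,"y":0,"z":0,"twist":0},{"fingers":0,"x":3.6,"y":0,"z":0,"twist":0},{"fingers":0,"x":3.7,"y":0,"z":0,"twist":0},{"fingers":0,"x":3.74,"y":0,"z":0,"twist":0},{"fingers":0,"x":3.74,"y":0,"z":0,"twist":0},{"fingers":0,"x":3.74,"y":0,"z":0,"twist":0}]'
```

```text
time: 12.33
position: [0.5654, 0.3412, 0.0132]
tool_rot: [-0.183, 1.561, 0.185]
ft_force: [-0.4, 0.0, -1.4]
grip_width: 0.295
```

```bash
python3 -m creep '[{"fingers":0,"x":0.03,"y":0,"z":0,"twist":0},{"fingers":0,"x":0.06,"y":0,"z":0,"twist":0},{"fingers":0,"x":0.06,"y":0,"z":0,"twist":0},{"fingers":0,"x":0.06,"y":0,"z":0,"twist":0}]'; python3 look.py 8
```

```text
time: 12.67
position: [0.5655, 0.3413, 0.0122]
tool_rot: [-0.183, 1.561, 0.185]
ft_force: [-4.4, -0.9, 9.9]
grip_width: 0.293
t 12.77 pos [0.5656 0.3412 0.0122] F [-3.6 -1.4  9.7] grip 0.296 q [-0.75  0.51  0.21  1.64 -0.12  1.   -0.26]
axes x [ 0.002  0.002 -1.   ] y [-0.232  0.973  0.001] z [0.973 0.232 0.002]
shift units [-3.727 -1.144 -3.141] twist units 1.8368357543273306
```

View pics/scene8.png

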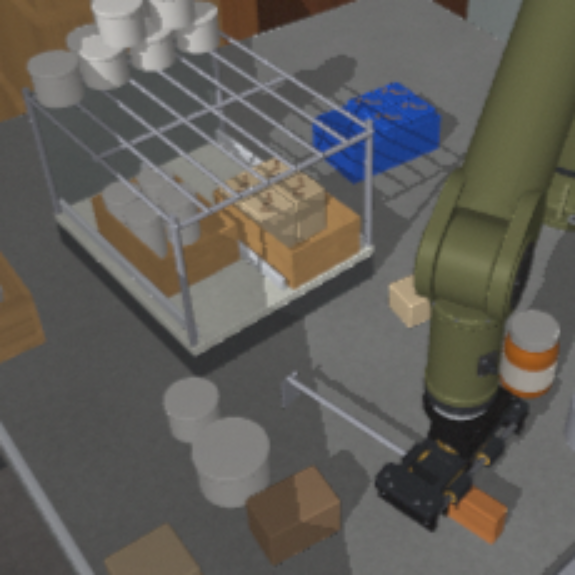

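The hook is down (contact about 11 N), with the blade's foot on the counter at (285,402). Release it gently and retreat straight up.

```bash
python3 -m creep '[{"fingers":0.35,"x":-0.03,"y":0,"z":0,"twist":0},{"fingers":0.45,"x":-0.03,"y":0,"z":0,"twist":0},{"fingers":0.7,"x":-0.03,"y":0,"z":0,"twist":0},{"fingers":1,"x":-0.03,"y":0,"z":0,"twist":0},{"fingers":1,"x":-0.03,"y":0,"z":0,"twist":0},{"fingers":1,"x":-0.03,"y":0,"z":0,"twist":0},{"fingers":1,"x":-0.03,"y":0,"z":0,"twist":0},{"fingers":1,"x":-0.03,"y":0,"z":0,"twist":0},{"fingers":1,"x":-0.5,"y":0,"z":0,"twist":0},{"fingers":1,"x":-1.2,"y":0,"z":0,"twist":0},{"fingers":1,"x":-2.0,"y":0,"z":0,"twist":0},{"fingers":1,"x":-3.0,"y":0,"z":0,"twist":0},{"fingers":1,"x":-4.0,"y":0,"z":0,"twist":0},{"fingers":1,"x":-4.5,"y":0,"z":0,"twist":0},{"fingers":1,"x":-4.5,"y":1.5,"z":0,"twist":0},{"fingers":1,"x":-4.5,"y":3,"z":0,"twist":0},{"fingers":1,"x":-4.5,"y":3,"z":0,"twist":0},{"fingers":1,"x":-4.5,"y":3,"z":0,"twist":0},{"fingers":1,"x":-4.5,"y":3,"z":0,"twist":0},{"fingers":1,"x":-4.5,"y":3,"z":0,"twist":0}]'
python3 look.py 9; python3 lip.py 9
python3 - <<'E'
from meas import *
for n in("top","scene"):
    d=load(f"pics/{n}9.npz")
    try: hook(d)
    except Exception as e: print(n,e)
    P=depthpts(d)
    m=(P[...,2]>.012)&(P[...,2]<.07)&(P[...,0]>.58)&(P[...,0]<.68)&(P[...,1]>.06)&(P[...,1]<.13)
    X=P[m]; print(n,len(X),X.min(0).round(3),X.max(0).round(3))
E
```

```text
time: 14.43
position: [0.5369, 0.4567, 0.1889]
tool_rot: [-0.185, 1.563, 0.183]
ft_force: [0.8, 0.3, -0.7]
grip_width: 0.997
t 14.53 pos [0.538  0.4552 0.1894] F [ 0.6 -0.5  0.1] grip 1.002 q [-0.88  0.45  0.19  1.35 -0.09  1.35 -0.45]
axes x [ 0.001 -0.001 -1.   ] y [-0.23   0.973 -0.001] z [0.973 0.23  0.   ]
shift units [ 0.714 -4.087 -3.131] twist units 1.805265492805836
top -0.071 [(0.004, 0.183), (0.003, 0.18), (0.003, 0.182), (0.002, 0.18), (0.003, 0.183), (0.003, 0.181)] y [-0.128 -0.011] z 0.126
top 0.071 [(0.101, 0.28), (0.101, 0.28), (0.1, 0.281), (0.101, 0.28), (0.1, 0.104), (0.101, 0.279)] y [0.011 0.128] z 0.125
scene -0.071 [(-0.001, 0.073), (-0.001, 0.003), (-0.001, 0.005), (-0.002, 0.005), (-0.001, 0.004), (-0.001, 0.179)] y [-0.13  -0.011] z 0.122
scene 0.071 [(0.096, 0.242), (0.098, 0.105), (0.096, 0.278), (0.098, 0.104), (0.097, 0.103), (0.096, 0.279)] y [0.011 0.128] z 0.122
handle px [223 165  29  14 219] ztop 0.0534
rect mm ((559.9990844726562, 357.69244384765625), (25.039470672607422, 92.1263427734375), 13.60597038269043)
top 38 [0.61  0.092 0.013] [0.671 0.129 0.055]
handle px [340 276  32  27 367] ztop 0.051
rect mm ((562.2247924804688, 365.28814697265625), (26.972431182861328, 98.90400695800781), 13.816426277160645)
scene 73 [0.609 0.094 0.012] [0.637 0.129 0.051]
```

View pics/scene9.png

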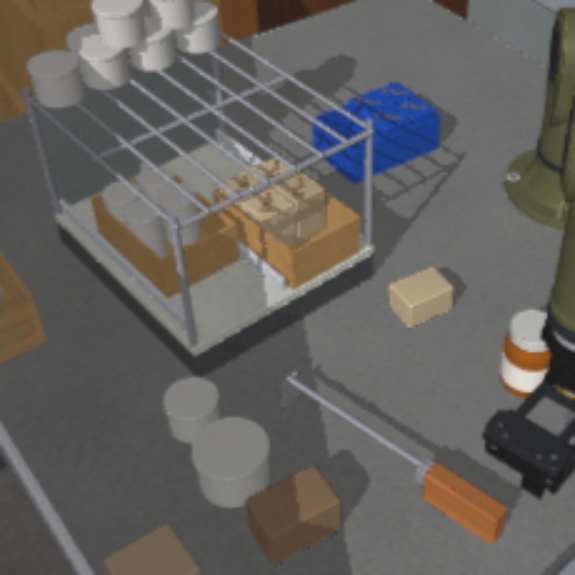

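View pics/top9.png

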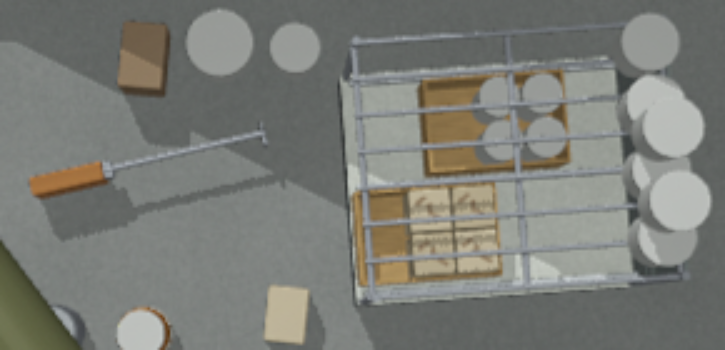

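The hook stands upright on the counter in its old place, from (30,187) to (265,135) in the top crop. The carton is flush, nothing else has moved, and the arm is clear.

```bash
python3 -c "
from bench import workorder
print(workorder.close_job())"
```

```text
the job is handed in; nothing more can be done
None
```

The carton of halva blocks is flush with the shelf's front edge, and the hook is back on the counter where it was. I handed the job in at about 14.5 s of the 51 s allowed; no verdict is reported.

I gripped the hook by its handle, reached it in over the block carton's lip and lowered the blade inside. I then dragged the carton about 120 mm along its lane, freed the blade and set the hook down upright.

My last checks, from pictures taken just before handing in:
- **Block carton:** its front is 3 mm behind the edge in the top view and 1–2 mm in front of it in the scene view. The two views disagree by about 4 mm, but both are well inside the 15 mm limit. Its lip stands at a height of 0.122–0.126 m.
- **Tub carton:** it stayed within about 1 mm of its starting position.
- **Hook:** it is upright, with its handle top at 0.051–0.053 m. The two views place the handle centre about 8 mm apart, as they did at the start, and each shows it within 3 mm of its starting place.
- **Other objects:** by eye they look unmoved; I did not measure them.
- **Arm:** it was clear of everything, with about zero force on the wrist.

One move call was refused because I left out some row fields. Nothing moved, and I sent it again in full.

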